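# Set the rack of casting flasks over their wax trees

### The arm

A 6-joint arm with a two-finger parallel gripper is mounted at the origin on a cart in front of the work surface, level with it; the furniture and walls round the work are solid. World frame = base frame: x ahead of the robot, y to its left, z up, the work surface at z = 0. Lengths are in m, angles in rad, forces in N, time in s.
With the tool pointing down it reaches from about 0.35 to 0.975 m from the base axis. Payload 4.9 kg.
Tool frame: the origin (TCP) lies at the very end of the fingers, on their centre line; the grasp point (between the pads) lies 19 mm behind it; z points along the fingers, y is the line along which they close (so a half turn about z gives the same grasp; the last joint's range is limited). The gripper opens to 85 mm and grips with 20 to 120 N. Pads are 22 mm wide; open, the fingers measure 114 mm over their backs; the gripper's body (76 mm by 85 mm) begins 54 mm behind the grasp point. The pads swing forward as they close: fully open they stand 13 mm farther back than shut.
Start: joints at [-1.451, 0.053, 1.613, -0, 1.476, -0.119], TCP at [0.148, -0.607, 0.231] pointing down, gripper open.
Joint ranges: [-3.01, 3.01], [-1.01, 2.22], [0.06, 2.58], [-1.02, 4.17], [0.09, 2.62], [-3.14, 3.14]. Speed limits (rad/s): [2.57, 2.57, 3.14, 3.14, 3.14, 3.14].

### API

Orientations are given as a unit quaternion [x, y, z, w].
In Python, from station import get_state, snapshot, calibration, finish_job, outline_of gives the robot as it stands.
- The arm moves only by the tool creep_tool, called after "Call:" as name(argument=value, ...) on one line, values as JSON. Schema: {"type":"object","properties":{"steps":{"type":"array","items":{"type":"number"},"minItems":4,"maxItems":48},"aperture":{"type":"number"},"grip_n":{"type":"number"},"only":{"type":"string"},"quiet":{"type":"boolean"},"lines":{"type":"string"}},"required":["steps"],"additionalProperties":false}. steps is one flat list of numbers that holds 1 to 12 rows one after another, with no inner brackets; each row has 4 numbers: dx, dy, dz in m, then a turn about the tool's z in rad; each row is the pose to reach, as a shift and turn from the pose commanded when the call began, along the tool's axes at that moment; what a row does not reach only later rows make up. A row lasts 1/10 s, in which the tool goes at most 0.05 m and 0.15 rad, less where a joint would pass 70% of its speed; a pose out of reach is approached as far as the arm can. aperture is the finger opening in m, set as the call begins (left out keeps the last). The fingers move at their own pace and stop on an object; grip_n is the grip in N (left out, the last holds). Time passes only in rows, so rows that do not move let the fingers close. The tool returns the time, the measured TCP pose, the force, the opening and the grip force at its end. only (a regular expression) keeps the lines of the reply that match it, lines (a string "A,B") keeps lines A to B, and quiet returns only ok. Input that does not fit is refused with a message, and nothing moves.
- get_state(): the state, without advancing time (a new reading comes with each control period).
- snapshot(name): name is "scene" or "top" or "wrist"; returns the picture (480x640x3 uint8, red, green, blue); there is no depth.
- calibration(name): a dict with "K" (3x3 intrinsics, pixels), "distortion" ([k1, k2, p1, p2, k3] as OpenCV has them; the pictures are not rectified), "position" and "orientation" of the camera in the world. Camera axes: x right, y up, looking along -z (the intrinsics and any distortion apply to the point x, -y, -z); pixel columns grow to the right and rows downward; lengths in m; the calibration is good to about 2 mm. A picture is of the moment at which its call begins: read the wrist's pose just before it. calibration takes no time and is no camera call; for the wrist camera it gives the pose at the moment of the call.
- finish_job(): hands the job in; it is judged then, once.
Trained networks look in the newest picture that a camera, given by its name, has taken for a name from the list of things; names that differ only in an ending like _2 or _b are one class to them, and where a whole thing is asked for, a point or a joint stands for the part that bears it (a point fixed in the world has none). Each returns a list of dicts, best first, with "score" (0 to 1); they miss things now and then, are a little off and sometimes report something else, mostly with a low value. They report only what shows in the picture. A call takes as long as a camera call.
- outline_of(query, camera): "mask" (480x640 bool, what is visible of it) and "box" ([left, top, right, bottom] in pixels, round what is visible of it).
The state is a dict: "time": time; "joint_pos": joint angles; "qd": joint speeds; "tau": joint torques, N m; "tcp_pos": TCP position; "orientation": TCP orientation; "ft_force": force on the tool from outside, world axes, zero at the start; "torque": the same for the moment, N m; "opening": finger opening in m; "finger_force": force on a finger pad.
Only numpy, scipy, OpenCV 4.12 (cv2) and the standard library are available. Lean on these libraries where they do the work, as an engineer would, in place of code of your own. Each camera call takes 0.05 s, during which the arm holds its last target. There are 200 camera calls.

### The job

Ready the casting board for investing: move the row of four steel flasks, one after another, from the wire rack to the row of rubber sprue bases, lowering each upright over the wax tree of the base made for its size, until it stands flat on the floor of the base inside the rim; the new row takes the order of the bases, whatever the order on the rack. Lower them, do not let them fall or tip over, leave the dropper bottle and the wax pot where they stand, and finish with all four released and at rest.

Things in the scene. Friction and masses are not known exactly. Their poses are not given: they have to be found in the camera images.
- flask_1: The smallest of four casting flasks: a plain steel tube open at both ends, 33 mm outside diameter, 48 mm tall, wall 3.5 mm, 90 g (varies by a quarter), standing upright on the wire rack (whose top is 22 mm above the bench). Origin: centre of its lower end; z is the tube's axis, pointing up.
- flask_2: The second smallest of four casting flasks: a plain steel tube open at both ends, 42 mm outside diameter, 55 mm tall, wall 3.5 mm, 130 g (varies by a quarter), standing upright on the wire rack (whose top is 22 mm above the bench). Origin: centre of its lower end; z is the tube's axis, pointing up.
- flask_3: The second largest of four casting flasks: a plain steel tube open at both ends, 51 mm outside diameter, 62 mm tall, wall 3.5 mm, 190 g (varies by a quarter), standing upright on the wire rack (whose top is 22 mm above the bench). Origin: centre of its lower end; z is the tube's axis, pointing up.
- flask_4: The largest of four casting flasks: a plain steel tube open at both ends, 60 mm outside diameter, 70 mm tall, wall 3.5 mm, 260 g (varies by a quarter), standing upright on the wire rack (whose top is 22 mm above the bench). Origin: centre of its lower end; z is the tube's axis, pointing up.
- base_1: The smallest of four black rubber sprue bases, for the 33 mm flask; fixed on the wooden casting board (12 mm thick). A dish 55 mm across, 15 mm high; level floor 6 mm above its origin, 41 mm wide; rim flares to 49 mm inside at the top. In the middle a red-brown wax tree, 6 mm radius, top 42 mm above the origin. Origin: underside centre, z up. A seated flask's origin is 6 mm above it.
- base_2: The second smallest of four black rubber sprue bases, for the 42 mm flask; fixed on the wooden casting board (12 mm thick). A dish 64 mm across, 15 mm high; level floor 6 mm above its origin, 50 mm wide; rim flares to 58 mm inside at the top. In the middle a red-brown wax tree, 8.5 mm radius, top 49 mm above the origin. Origin: underside centre, z up. A seated flask's origin is 6 mm above it.
- base_3: The second largest of four black rubber sprue bases, for the 51 mm flask; fixed on the wooden casting board (12 mm thick). A dish 73 mm across, 15 mm high; level floor 6 mm above its origin, 59 mm wide; rim flares to 67 mm inside at the top. In the middle a red-brown wax tree, 12 mm radius, top 56 mm above the origin. Origin: underside centre, z up. A seated flask's origin is 6 mm above it.
- base_4: The largest of four black rubber sprue bases, for the 60 mm flask; fixed on the wooden casting board (12 mm thick). A dish 82 mm across, 15 mm high; level floor 6 mm above its origin, 68 mm wide; rim flares to 76 mm inside at the top. In the middle a red-brown wax tree, 15 mm radius, top 64 mm above the origin. Origin: underside centre, z up. A seated flask's origin is 6 mm above it.
- dropper_bottle: Bystander: small amber dropper bottle, 33 mm across and 102 mm tall, standing on the bench near the left ends of the two rows. Origin: centre of its underside.
- wax_pot: Bystander: low round pot of wax, 63 mm across and 34 mm tall, standing on the bench near the right ends of the two rows. Origin: centre of its underside. (Farther right, beside and above where the gripper starts, stand a tall bench lamp and a torch: draw back toward the base before swinging over the work.)

How it is judged:
By the outcome, as a careful person would: the job done as asked, in the order asked, and still so for the second after the job is handed in, with the robot touching nothing.
It also fails if it takes over 96 s, if anything falls off the work surface, if the arm or the gripper's body presses on something with over 40 N, if the wrist force passes 120 N, or if a joint passes its speed limit or range.

## Working session

There is one attempt and no reset: what is moved stays moved. The work goes in short steps, Python scripts to look and compute and a tool call to move; the robot and the scene stay as the last step left them, time stands still between calls to the robot, and variables do not carry over. Pictures are saved under pics/ and viewed, at most 14 in all, crops included, and the job is handed in when it is done.

```bash
ls; mkdir -p pics; python3 - <<'E'
from station import *
import cv2,numpy as np
s=get_state();print(s)
for n in ["scene","top"]:
    im=snapshot(n);cv2.imwrite(f"pics/{n}0.png",im[:,:,::-1]);c=calibration(n);print(n,{k:np.round(v,4).tolist() for k,v in c.items()})
    for q in ["flask_1","base_1","dropper_bottle","wax_pot"]:
        for r in outline_of(q,n): print(q,round(float(r["score"]),2),np.round(r["box"]).tolist(),int(r["mask"].sum()))
E
```

```text
pics
{'time': 0.0, 'joint_pos': array([-1.45097618e+00,  5.33326999e-02,  1.61430500e+00, -4.46659985e-06,
        1.47600527e+00, -1.18960746e-01]), 'qd': array([ 0.00069299, -0.00091849, -0.00019013, -0.00071746,  0.0011614 ,
       -0.00099443]), 'tau': array([ 5.34048650e-04, -3.93683302e+01, -3.70172238e+01, -9.22993377e-05,
        7.24524551e-03, -1.15920867e-05]), 'tcp_pos': array([ 0.14777121, -0.60663215,  0.23007143]), 'orientation': array([ 9.92880875e-01,  1.19107164e-01, -2.66356611e-06, -1.02515763e-03]), 'ft_force': array([ 0.15243643, -1.05059736,  0.20901764]), 'torque': array([-0.00317601,  0.00875514,  0.04240994]), 'finger_force': 0.0, 'opening': 0.0853504561556383}
scene {'K': [[577.6991, 0.0, 323.315], [0.0, 577.6991, 240.3337], [0.0, 0.0, 1.0]], 'distortion': [-0.1665, 0.0, 0.0, 0.0, 0.0], 'position': [-0.052, 0.6045, 0.6675], 'orientation': [-0.1554, 0.4422, 0.8323, -0.296]}
flask_1 0.97 [312.0, 265.0, 341.0, 301.0] 834
flask_1 0.77 [280.0, 280.0, 313.0, 326.0] 1380
flask_1 0.71 [252.0, 318.0, 277.0, 358.0] 775
flask_1 0.62 [340.0, 232.0, 372.0, 280.0] 1492
b
[... 408 characters left out ...]
1.0]], 'distortion': [0.0065, 0.0, 0.0, 0.0, 0.0], 'position': [0.3667, -0.1153, 0.9085], 'orientation': [-0.0697, 0.0661, 0.7089, -0.6987]}
flask_1 0.96 [300.0, 270.0, 335.0, 305.0] 402
flask_1 0.65 [177.0, 288.0, 202.0, 307.0] 310
flask_1 0.65 [218.0, 277.0, 251.0, 307.0] 508
flask_1 0.58 [259.0, 278.0, 283.0, 304.0] 311
base_1 0.94 [238.0, 186.0, 272.0, 218.0] 706
base_1 0.73 [283.0, 192.0, 312.0, 217.0] 552
base_1 0.62 [318.0, 192.0, 358.0, 227.0] 1252
base_1 0.6 [364.0, 190.0, 398.0, 225.0] 996
base_1 0.3 [154.0, 230.0, 182.0, 251.0] 391
dropper_bottle 0.92 [152.0, 232.0, 183.0, 252.0] 420
dropper_bottle 0.59 [239.0, 188.0, 272.0, 218.0] 687
wax_pot 0.66 [464.0, 226.0, 503.0, 257.0] 940
```

```bash
python3 - <<'E'
import cv2
a=cv2.imread("pics/top0.png")[150:340,130:520];b=cv2.imread("pics/scene0.png")[150:390,150:450]
cv2.imwrite("pics/t1.png",cv2.resize(a,None,fx=2.05,fy=2.05,interpolation=2));cv2.imwrite("pics/s1.png",cv2.resize(b,None,fx=2.4,fy=2.4,interpolation=2))
E
```

```text
(no output)
```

View pics/t1.png

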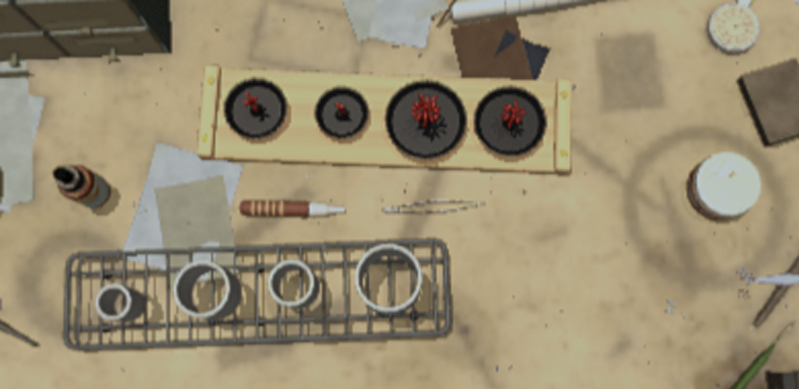

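View pics/s1.png

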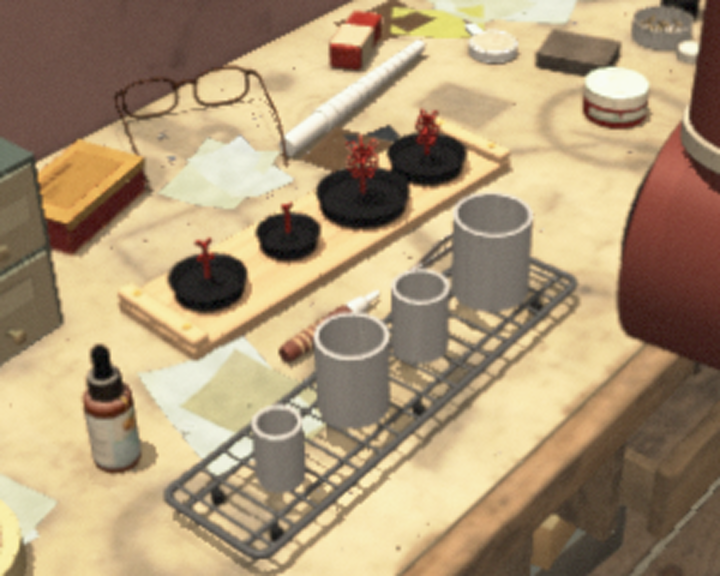

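View pics/scene0.png

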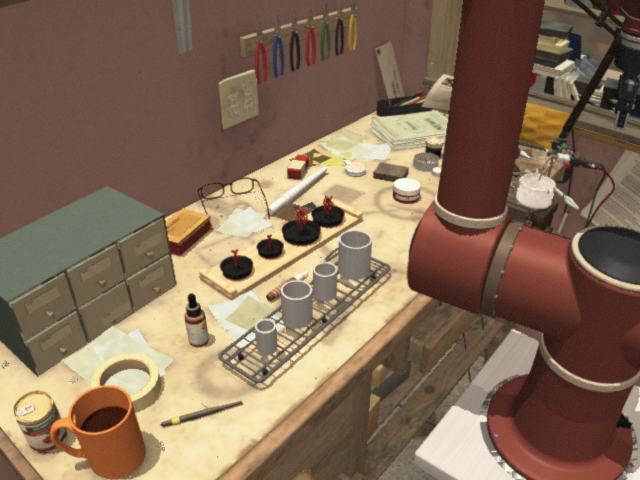

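The rack, from left (+y) to right, holds flasks 1, 3, 2 and 4, at full-frame top pixels of about (186,297), (229,291), (272,289) and (320,286). The bases run 2, 1, 4, 3, at about (255,203), (297,205), (338,208) and (379,208). The bottle is at (167,242) and the pot at (484,241).

```bash
cat > h.py <<'E'
from station import *
import cv2,numpy as np
from scipy.optimize import minimize
from scipy.spatial.transform import Rotation as R
def proj(P,c):
    Rm=R.from_quat(c["orientation"]).as_matrix();p=(np.asarray(P)-c["position"])@Rm
    p=p*[1,-1,-1]
    return cv2.projectPoints(p.astype(float),np.zeros(3),np.zeros(3),np.array(c["K"],float),np.array(c["distortion"],float))[0][:,0]
def unproj(uv,z,c):
    n=cv2.undistortPoints(np.array([[uv]],float),np.array(c["K"],float),np.array(c["distortion"],float))[0,0]
    d=R.from_quat(c["orientation"]).as_matrix()@[n[0],-n[1],-1];p=np.array(c["position"]);return (p+d*(z-p[2])/d[2])[:2]
T=np.linspace(0,2*np.pi,40,endpoint=False)
def circ(x,y,z,r): return np.c_[x+r*np.cos(T),y+r*np.sin(T),np.full(40,z)]
def hull(P,c,S=4):
    h=cv2.convexHull(((proj(P,c)+.5)*S).astype(np.float32));m=np.zeros((480*S,640*S),np.uint8)
    cv2.fillConvexPoly(m,np.round(h).astype(int),1);return m
def fit(mask,rings,c,S=4):
    "rings: list of (z,r); centre x,y maximising IoU of hulls"
    ys,xs=np.nonzero(mask);pts=np.r_[np.c_[xs,ys],np.c_[xs+1,ys],np.c_[xs,ys+1],np.c_[xs+1,ys+1]]*S
    M=np.zeros((480*S,640*S),np.uint8);cv2.fillConvexPoly(M,cv2.convexHull(pts.astype(np.int32)),1)
    x0=unproj((xs.mean(),ys.mean()),np.mean([z for z,_ in rings]),c)
    f=lambda p:-(lambda m:np.sum(m&M)/np.sum(m|M))(hull(np.vstack([circ(*p,z,r) for z,r in rings]),c,S))
    o=minimize(f,x0,method="Nelder-Mead",options=dict(initial_simplex=[x0,x0+[.006,0],x0+[0,.006]],xatol=1e-4,fatol=1e-4))
    return o.x,-o.fun
FD={1:(.0165,.048),2:(.021,.055),3:(.0255,.062),4:(.03,.07)}
BD={1:(.0275,.006,.042),2:(.032,.0085,.049),3:(.0365,.012,.056),4:(.041,.015,.064)}
def frow(x,y,z,yaw=None):
    "row in tool axes to a world TCP target"
    s=get_state();Q=R.from_quat(s["orientation"]).as_matrix();d=Q.T@(np.array([x,y,z])-s["tcp_pos"])
    a=np.arctan2(Q[1,0],Q[0,0]);return np.round([*d,0 if yaw is None else a-yaw],4)
E
python3 - <<'E'
from h import *
out={}
for n in ["scene","top"]:
    c=calibration(n);im=snapshot(n)
    k=0 if n=="top" else 1
    fl=sorted([r for r in outline_of("flask_1",n)][:4],key=lambda r:r["box"][0])
    for r,i in zip(fl,[1,3,2,4]):
        rr,h=FD[i];p,s=fit(r["mask"],[(.022,rr),(.022+h,rr)],c);print(n,"flask",i,p.round(4),round(s,3))
    bl=sorted([r for r in outline_of("base_1",n)][:4],key=lambda r:r["box"][0])
    for r,i in zip(bl,[2,1,4,3]):
        rr,tr,th=BD[i];m=r["mask"]; rings=[(.012,rr),(.027,rr),(.012+th,.7*tr)]
        p,s=fit(m,rings,c);print(n,"base",i,p.round(4),round(s,3),end=" ")
        l,t,rt,b=[int(v) for v in r["box"]];w=np.zeros((480,640),bool);w[t-4:b+5,l-4:rt+5]=1
        dk=w&(im.max(2)<75);nl,lab,st,_=cv2.connectedComponentsWithStats(dk.astype(np.uint8));dk=lab==1+st[1:,4].argmax()
        if n=="top": p,s=fit(dk,[(.012,rr),(.027,rr)],c);print("dark",p.round(4),round(s,3),end="")
        print()
    for q,rr,h in [("dropper_bottle",.0165,.07),("wax_pot",.0315,.034)]:
        r=outline_of(q,n)[0];p,s=fit(r["mask"],[(0,rr),(h,rr)],c);print(n,q,p.round(4),round(s,3))
print(get_state()["time"])
E
```

```text
scene flask 1 [0.426  0.1536] 0.961
scene flask 3 [0.434  0.0708] 0.945
scene flask 2 [ 0.4395 -0.009 ] 0.962
scene flask 4 [ 0.4409 -0.0949] 0.935
scene base 2 [0.6202 0.0338] 0.933 
scene base 1 [ 0.6146 -0.0537] 0.849 
scene base 4 [ 0.6048 -0.1365] 0.912 
scene base 3 [ 0.6023 -0.2193] 0.936 
scene dropper_bottle [0.5415 0.1975] 0.825Traceback (most recent call last):
  File "<stdin>", line 18, in <module>
IndexError: list index out of range
```

```bash
python3 - <<'E'
from h import *
n="top";c=calibration(n);im=snapshot(n)
fl=sorted([r for r in outline_of("flask_1",n)][:4],key=lambda r:r["box"][0])
for r,i in zip(fl,[1,3,2,4]):
    rr,h=FD[i];p,s=fit(r["mask"],[(.022,rr),(.022+h,rr)],c);p2,s2=fit(r["mask"],[(.022+h,rr)],c);print("flask",i,p.round(4),round(s,3),"rim only",p2.round(4),round(s2,3))
bl=sorted([r for r in outline_of("base_1",n)][:4],key=lambda r:r["box"][0])
for r,i in zip(bl,[2,1,4,3]):
    rr,tr,th=BD[i]
    p,s=fit(r["mask"],[(.012,rr),(.027,rr)],c);print("base",i,p.round(4),round(s,3),end=" ")
    l,t,rt,b=[int(v) for v in r["box"]];w=np.zeros((480,640),bool);w[t-4:b+5,l-4:rt+5]=1
    dk=w&(im.max(2)<75);nl,lab,st,_=cv2.connectedComponentsWithStats(dk.astype(np.uint8));dk=lab==1+st[1:,4].argmax()
    p,s=fit(dk,[(.012,rr),(.027,rr)],c);print("dark",p.round(4),round(s,3))
for q,rr,h in [("dropper_bottle",.0165,.07),("wax_pot",.0315,.034)]:
    for r in outline_of(q,n)[:1]: p,s=fit(r["mask"],[(0,rr),(h,rr)],c);print(q,p.round(4),round(s,3))
print(get_state()["time"],frow(.37,-.35,.23,np.pi/2))
E
```

```text
flask 1 [0.4274 0.1545] 0.905 rim only [0.4261 0.1507] 0.719
flask 3 [0.4366 0.0719] 0.954 rim only [0.4351 0.0672] 0.77
flask 2 [ 0.4412 -0.0077] 0.937 rim only [ 0.4402 -0.0095] 0.841
flask 4 [ 0.4436 -0.0956] 0.952 rim only [ 0.4432 -0.0958] 0.922
base 2 [0.6211 0.0376] 0.936 dark [0.6194 0.0364] 0.866
base 1 [ 0.615  -0.0492] 0.911 dark [ 0.6156 -0.0493] 0.853
base 4 [ 0.6075 -0.1326] 0.947 dark [ 0.605  -0.1325] 0.905
base 3 [ 0.6045 -0.2165] 0.889 dark [ 0.6033 -0.2165] 0.879
dropper_bottle [0.5418 0.2001] 0.917
wax_pot [ 0.5345 -0.4237] 0.978
1.0 [ 2.7670e-01 -1.9740e-01  1.3000e-03 -1.3319e+00]
```

```bash
python3 - <<'E'
from h import *
for p in [(.10,-.41,.25),(.28,-.30,.28),(.5,-.09,.32)]: print(frow(*p,1.63))
E
```

```text
[ 2.0000e-04 -2.0300e-01 -1.8700e-02 -1.3912e+00]
[ 0.2011 -0.2673 -0.0487 -1.3912]
[ 0.4645 -0.4192 -0.0887 -1.3912]
```

Call:
creep_tool(steps=[0,-0.05,0,0,0,-0.1,-0.01,0,0,-0.15,-0.02,0,0,-0.2,-0.02,0,0.04,-0.215,-0.03,-0.14,0.08,-0.23,-0.03,-0.28,0.12,-0.24,-0.04,-0.42,0.16,-0.255,-0.04,-0.56,0.2,-0.27,-0.05,-0.7,0.24,-0.29,-0.06,-0.84,0.28,-0.31,-0.06,-0.98,0.28,-0.31,-0.06,-1.0])

```text
time: 2.2
tcp_pos: [0.3495, -0.2366, 0.292]
orientation: [0.811, 0.585, 0.001, 0.0]
ft_force: [-0.6, 0.1, 0.2]
opening: 0.0852
finger_force: 0.0
```

```bash
python3 - <<'E'
from h import *
print(frow(.5,-.09,.32,1.63),get_state()["joint_pos"].round(3))
E
```

```text
[ 0.1866  0.0965 -0.0277 -0.3805] [-0.773 -0.49   1.975  0.002  1.656 -0.451]
```

Call:
creep_tool(steps=[0.03,0.02,-0.01,-0.1,0.07,0.04,-0.02,-0.2,0.11,0.06,-0.03,-0.3,0.15,0.08,-0.03,-0.38,0.187,0.097,-0.03,-0.38,0.187,0.097,-0.03,-0.38,0.187,0.097,-0.03,-0.38])

```text
time: 2.9
tcp_pos: [0.4991, -0.0948, 0.321]
orientation: [0.69, 0.724, -0.001, -0.0]
ft_force: [-0.1, -0.7, -0.4]
opening: 0.0853
finger_force: 0.0
```

```bash
python3 - <<'E'
from h import *
c=calibration("wrist");print({k:np.round(v,3).tolist() for k,v in c.items()})
im=snapshot("wrist");cv2.imwrite("pics/w1.png",im[:,:,::-1])
for q in ["flask_1","base_1"]:
    for r in outline_of(q,"wrist"): print(q,round(float(r["score"]),2),np.round(r["box"]).tolist(),int(r["mask"].sum()))
E
```

```text
{'K': [[361.994, 0.0, 322.309], [0.0, 361.994, 247.175], [0.0, 0.0, 1.0]], 'distortion': [0.019, 0.0, 0.0, 0.0, 0.0], 'position': [0.497, -0.021, 0.463], 'orientation': [-0.147, -0.003, 0.024, 0.989]}
flask_1 0.73 [245.0, 98.0, 294.0, 142.0] 993
flask_1 0.71 [240.0, 172.0, 301.0, 235.0] 1782
flask_1 0.58 [233.0, 0.0, 293.0, 72.0] 2314
base_1 0.88 [368.0, 272.0, 422.0, 320.0] 2167
base_1 0.86 [405.0, 57.0, 467.0, 123.0] 2840
base_1 0.71 [400.0, 144.0, 446.0, 192.0] 1721
base_1 0.62 [372.0, 205.0, 439.0, 267.0] 3185
```

View pics/w1.png

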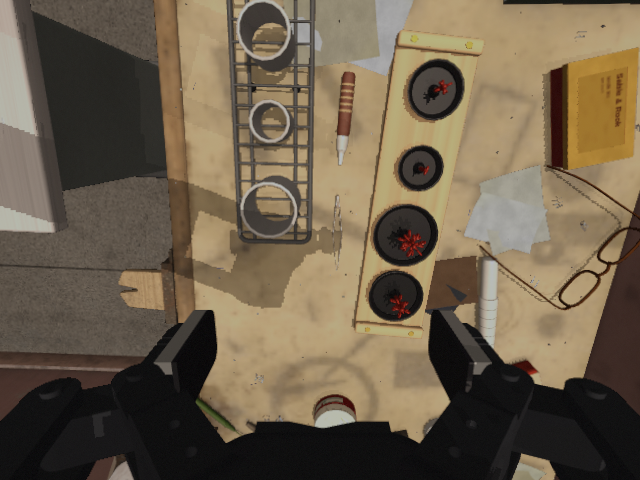

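The wrist view confirms the order. From the top of the picture, the flasks are 3 (265,30), 2 (270,120) and 4 (270,208). The bases are 2 (435,90), 1 (421,168), 4 (405,235) and 3 (396,296). The fit below repeats their positions from this picture.

```bash
python3 - <<'E'
from h import *
n="wrist";c=calibration(n);snapshot(n)
fl=sorted([r for r in outline_of("flask_1",n)][:3],key=lambda r:r["box"][3])
for r,i in zip(fl,[3,2,4]):
    rr,h=FD[i];p,s=fit(r["mask"],[(.022,rr),(.022+h,rr)],c);print("flask",i,p.round(4),round(s,3))
bl=sorted([r for r in outline_of("base_1",n)][:4],key=lambda r:r["box"][1])
for r,i in zip(bl,[2,1,4,3]):
    rr,tr,th=BD[i]
    p,s=fit(r["mask"],[(.012,rr),(.027,rr)],c);print("base",i,p.round(4),round(s,3))
print(frow(.442,-.095,.15,1.63),get_state()["joint_pos"].round(3))
E
```

```text
flask 3 [0.4375 0.07  ] 0.984
flask 2 [ 0.4423 -0.0084] 0.968
flask 4 [ 0.4439 -0.0968] 0.965
base 2 [0.6201 0.0349] 0.942
base 1 [ 0.6143 -0.0512] 0.945
base 4 [ 0.6056 -0.1353] 0.941
base 3 [ 0.6043 -0.2214] 0.888
[ 0.0033 -0.0567  0.1715 -0.0132] [-0.336 -0.269  1.762 -0.     1.648 -0.382]
```

Call:
creep_tool(steps=[0,-0.03,0.04,-0.013,0.0025,-0.056,0.08,-0.013,0.0025,-0.056,0.13,-0.013,0.0025,-0.056,0.17,-0.013,0.0025,-0.056,0.19,-0.013,0.0025,-0.056,0.19,-0.013,0.0025,-0.056,0.19,-0.013])

```text
time: 3.9
tcp_pos: [0.4433, -0.0953, 0.1321]
orientation: [0.686, 0.728, 0.0, 0.0]
ft_force: [0.7, 0.6, 1.2]
opening: 0.0854
finger_force: 0.0
```

```bash
python3 - <<'E'
from h import *
print(frow(.4428,-.0958,.037,1.63))
E
```

```text
[-0.0004 -0.0006  0.0951  0.001 ]
```

Call:
creep_tool(steps=[0,0,0.04,0,0,0,0.07,0,0,0,0.085,0,0,0,0.095,0,0,0,0.095,0])

```text
time: 4.4
tcp_pos: [0.4437, -0.0952, 0.0369]
orientation: [0.685, 0.728, 0.0, 0.0]
ft_force: [-0.0, 0.5, 0.8]
opening: 0.0852
finger_force: 0.0
```

Call:
creep_tool(steps=[0,0,0,0,0,0,0,0,0,0,0,0,0,0,0,0,0,0,0,0,0,0,0,0], aperture=0.05, grip_n=40)

```text
time: 5.0
tcp_pos: [0.4445, -0.0955, 0.0385]
orientation: [0.685, 0.728, 0.0, 0.001]
ft_force: [-1.9, -0.4, 5.1]
opening: 0.0586
finger_force: 42.9
```

```bash
python3 - <<'E'
from h import *
print(frow(.4428,-.0958,.16,1.63),frow(.6058,-.1347,.16,1.63),frow(.6058,-.1347,.034,1.63))
E
```

```text
[-0.0004 -0.0014 -0.1215  0.002 ] [-0.0492  0.1589 -0.1211  0.002 ] [-0.049   0.1586  0.0049  0.002 ]
```

Call:
creep_tool(steps=[0,0,-0.03,0,0,0,-0.07,0,0,0,-0.11,0,-0.01,0.03,-0.12,0,-0.02,0.07,-0.12,0,-0.035,0.11,-0.12,0,-0.047,0.145,-0.12,0,-0.049,0.158,-0.12,0,-0.049,0.158,-0.12,0,-0.049,0.158,-0.12,0])

```text
time: 6.0
tcp_pos: [0.6032, -0.1338, 0.1557]
orientation: [0.685, 0.728, -0.0, -0.001]
ft_force: [-0.7, 0.9, -3.5]
opening: 0.0591
finger_force: 44.7
```

```bash
python3 - <<'E'
from h import *
print(frow(.6058,-.1347,.12,1.63),frow(.6058,-.1347,.034,1.63))
im=snapshot("wrist");cv2.imwrite("pics/w2.png",im[:,:,::-1])
E
```

```text
[-0.001   0.0026  0.0357  0.002 ] [-0.0011  0.0027  0.1217  0.002 ]
```

View pics/w2.png

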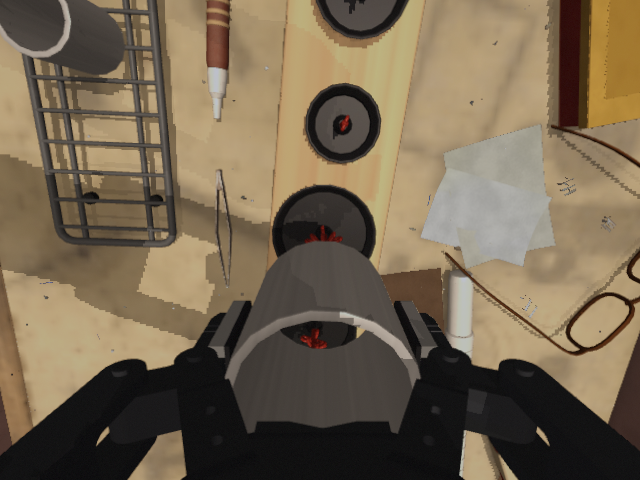

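The flask 4 rim is held at about (322,380), with base 4's tree visible through the bore at (315,335). Base 4's rim spans columns 273–377, with its top at row 184. I'll compare these with predictions.

```bash
python3 - <<'E'
from h import *
n="wrist";c=calibration(n);im=snapshot(n);s=get_state();t=s["tcp_pos"]
B=lambda P:(lambda q:np.round([q[:,0].min(),q[:,0].max(),q[:,1].min(),q[:,1].max()],1))(proj(P,c))
print("base4",B(circ(.6058,-.1347,.027,.041)),"base1",B(circ(.6146,-.0513,.027,.0275)))
print("flask top",B(circ(t[0],t[1],t[2]+.055,.03)),"bottom",B(circ(t[0],t[1],t[2]-.015,.03)))
for r in outline_of("base_1",n):
    print(r["box"],r["score"])
    if r["box"][1]>70 and r["box"][3]<175:print(fit(r["mask"],[(.012,.0275),(.027,.0275)],c))
for r in outline_of("flask_1",n): print("fl",r["box"],r["score"])
E
```

```text
base4 [272.  377.6 184.4 286.2] base1 [305.8 383.3  82.5 164.6]
flask top [213.6 422.3 307.6 482.9] bottom [256.6 383.1 237.8 353.8]
[318.1, 1.3, 410.2, 40.6] 0.94
[283.5, 320.1, 360.2, 349.8] 0.81
[305.5, 84.7, 386.4, 166.3] 0.75
(array([ 0.61356248, -0.05086877]), np.float64(0.9836327051433058))
[276.0, 183.0, 377.5, 260.1] 0.73
fl [0.0, 0.0, 126.7, 73.6] 0.75
fl [224.9, 237.5, 420.7, 434.4] 0.74
```

Call:
creep_tool(steps=[-0.001,0.0025,0,0,-0.001,0.0025,0.03,0,-0.001,0.0025,0.06,0,-0.001,0.0025,0.085,0,-0.001,0.0025,0.1,0,-0.001,0.0025,0.11,0,-0.001,0.0025,0.114,0,-0.001,0.0025,0.116,0,-0.001,0.0025,0.116,0])

```text
time: 7.1
tcp_pos: [0.6072, -0.1352, 0.0414]
orientation: [0.685, 0.728, 0.0, 0.001]
ft_force: [0.2, 0.2, -2.4]
opening: 0.0591
finger_force: 44.6
```

```bash
python3 - <<'E'
from h import *
print(frow(.6058,-.1347,.0345,1.63))
E
```

```text
[ 0.0006 -0.0014  0.0069  0.0018]
```

Call:
creep_tool(steps=[0.0005,-0.001,0.002,0,0.0005,-0.001,0.004,0,0.0005,-0.001,0.005,0,0.0005,-0.001,0.006,0,0.0005,-0.001,0.007,0,0.0005,-0.001,0.007,0])

```text
time: 7.7
tcp_pos: [0.6056, -0.1346, 0.0346]
orientation: [0.685, 0.728, -0.0, 0.0]
ft_force: [-3.8, 1.2, 4.9]
opening: 0.0592
finger_force: 45.2
```

Call:
creep_tool(steps=[0,0,0,0,0,0,0,0,0,0,0,0,0,0,0,0,0,0,0,0], aperture=0.085)

```text
time: 8.2
tcp_pos: [0.6054, -0.1345, 0.0332]
orientation: [0.685, 0.728, 0.0, 0.0]
ft_force: [-0.7, 0.4, -0.2]
opening: 0.0848
finger_force: 0.0
```

Call:
creep_tool(steps=[0,0,-0.02,0,0,0,-0.05,0,0,0,-0.09,0,0,0,-0.12,0,0,0,-0.12,0])

```text
time: 8.7
tcp_pos: [0.6088, -0.1357, 0.1599]
orientation: [0.685, 0.728, 0.002, 0.005]
ft_force: [-0.2, -0.3, 0.4]
opening: 0.085
finger_force: 0.0
```

```bash
python3 - <<'E'
from h import *
im=snapshot("wrist");cv2.imwrite("pics/w3.png",im[:,:,::-1])
n="wrist";c=calibration(n)
for z in (.018,):
    q=proj(circ(.6058,-.1347,z+.07,.03),c);print(q.min(0),q.max(0))
for r in outline_of("flask_1",n): print("fl",r["box"],r["score"])
print(frow(.441,-.0083,.15,1.63),frow(.441,-.0083,.037,1.63))
E
```

```text
[268.82738239 212.48861647] [366.1118336  304.48762789]
fl [0.0, 0.0, 113.9, 71.0] 0.84
fl [269.6, 195.0, 362.5, 299.8] 0.77
[ 0.1362 -0.1569  0.0039  0.0017] [ 0.1363 -0.1571  0.1169  0.0017]
```

View pics/w3.png

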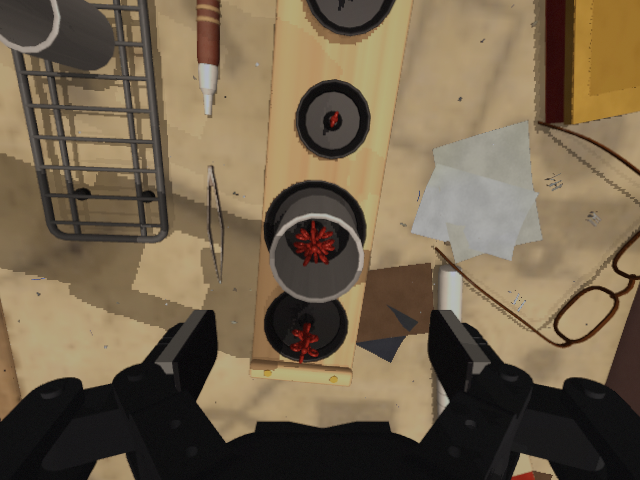

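Flask 4 stands upright in base 4: its rim is at (316,257), where the prediction puts it, around its tree. Next is flask 2.

```bash
python3 - <<'E'
from h import *
n="wrist";c=calibration(n)
q=proj(circ(.6037,-.2185,.027,.0365),c);print("b3 pred",q.min(0),q.max(0))
E
```

```text
b3 pred [268.53855719 292.65065603] [355.61872406 370.14589977]
```

Call:
creep_tool(steps=[0.03,-0.035,0,0,0.06,-0.07,0,0,0.09,-0.105,0,0,0.12,-0.14,0.02,0,0.136,-0.157,0.04,0,0.136,-0.157,0.06,0,0.136,-0.157,0.06,0,0.136,-0.157,0.06,0])

```text
time: 9.6
tcp_pos: [0.4396, -0.0082, 0.0922]
orientation: [0.685, 0.728, -0.001, -0.001]
ft_force: [0.1, 1.2, 0.4]
opening: 0.0848
finger_force: 0.0
```

```bash
python3 - <<'E'
from h import *
print(frow(.4415,-.0083,.037,1.63))
E
```

```text
[-0.0002  0.0021  0.0552  0.0018]
```

Call:
creep_tool(steps=[0,0.002,0.03,0,0,0.002,0.045,0,0,0.002,0.055,0,0,0.002,0.055,0])

```text
time: 10.0
tcp_pos: [0.442, -0.0084, 0.0376]
orientation: [0.685, 0.728, -0.001, -0.001]
ft_force: [0.0, -0.7, -0.7]
opening: 0.085
finger_force: 0.0
```

Call:
creep_tool(steps=[0,0,0,0,0,0,0,0,0,0,0,0,0,0,0,0,0,0,0,0,0,0,0,0,0,0,0,0], aperture=0.03, grip_n=40)

```text
time: 10.7
tcp_pos: [0.4433, -0.0085, 0.0396]
orientation: [0.685, 0.728, 0.0, 0.001]
ft_force: [-1.4, -0.3, 6.1]
opening: 0.0409
finger_force: 40.9
```

```bash
python3 - <<'E'
from h import *
print(frow(.6203,.0355,.15,1.63),frow(.6203,.0355,.0345,1.63))
E
```

```text
[ 0.033   0.1795 -0.1101  0.0019] [0.0331 0.1793 0.0054 0.0019]
```

Call:
creep_tool(steps=[0,0,-0.03,0,0,0,-0.07,0,0,0,-0.1,0,0.006,0.03,-0.11,0,0.013,0.07,-0.11,0,0.02,0.11,-0.11,0,0.027,0.15,-0.11,0,0.033,0.179,-0.11,0,0.033,0.179,-0.11,0,0.033,0.179,-0.11,0,0.033,0.179,-0.11,0])

```text
time: 11.8
tcp_pos: [0.6178, 0.0355, 0.1476]
orientation: [0.685, 0.728, -0.001, -0.001]
ft_force: [-0.8, -0.8, -1.6]
opening: 0.0414
finger_force: 41.3
```

```bash
python3 - <<'E'
from h import *
n="wrist";print(frow(.6203,.0355,.0356,1.63))
c=calibration(n);im=snapshot(n);cv2.imwrite("pics/w4.png",im[:,:,::-1]);t=get_state()["tcp_pos"]
B=lambda P:(lambda q:np.round([q[:,0].min(),q[:,1].min(),q[:,0].max(),q[:,1].max()],1))(proj(P,c))
print("base2",B(circ(.6203,.0355,.027,.032)),"flask",B(circ(t[0],t[1],t[2]+.0375,.021)),B(circ(t[0],t[1],t[2]-.0175,.021)))
for q in ["base_1","flask_1"]:
    for r in outline_of(q,n): print(q,np.round(r["box"]),round(r["score"],2))
E
```

```text
[-0.0002  0.0026  0.112   0.0017]
base2 [282.  196.9 366.8 278.6] flask [256.1 309.  381.5 417.6] [276.4 255.3 363.7 335.4]
base_1 [257. 389. 342. 426.] 0.83
base_1 [281. 200. 367. 269.] 0.58
flask_1 [ 2.  3. 68. 74.] 0.96
flask_1 [261. 255. 386. 416.] 0.86
flask_1 [  0. 137. 110. 233.] 0.75
flask_1 [258. 388. 342. 421.] 0.16
```

View pics/w4.png

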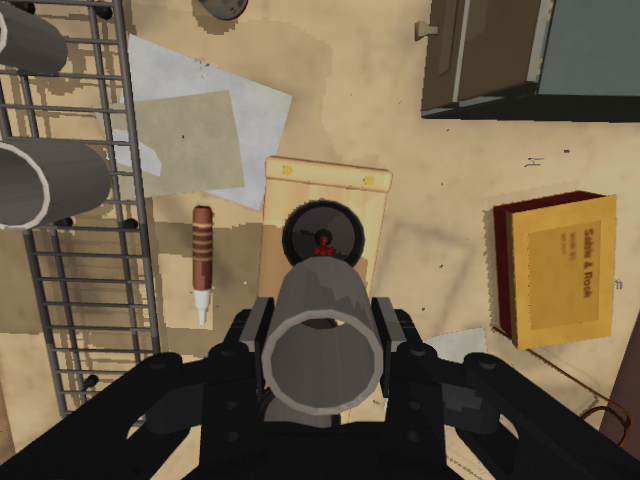

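Flask 2 hangs upright at (322,360), and base 2's rim (281–366, top row 198) agrees with the prediction to about 1 mm. Next it is lowered.

Call:
creep_tool(steps=[-0.0005,0.0025,0,0,-0.0005,0.0025,0.03,0,-0.0005,0.0025,0.06,0,-0.0005,0.0025,0.08,0,-0.0005,0.0025,0.095,0,-0.0005,0.0025,0.103,0,-0.0005,0.0025,0.106,0,-0.0005,0.0025,0.106,0])

```text
time: 12.75
tcp_pos: [0.622, 0.0352, 0.0429]
orientation: [0.685, 0.728, 0.0, 0.0]
ft_force: [-0.2, 0.2, -1.4]
opening: 0.0415
finger_force: 41.4
```

```bash
python3 - <<'E'
from h import *
print(frow(.6203,.035,.0356,1.63))
E
```

```text
[-0.0001 -0.0017  0.0073  0.0018]
```

Call:
creep_tool(steps=[0,-0.0015,0.002,0,0,-0.0015,0.004,0,0,-0.0015,0.005,0,0,-0.0015,0.006,0,0,-0.0015,0.007,0,0,-0.0015,0.0075,0,0,-0.0015,0.0075,0])

```text
time: 13.45
tcp_pos: [0.6202, 0.0352, 0.0357]
orientation: [0.685, 0.728, -0.0, 0.0]
ft_force: [-3.2, -0.0, 6.1]
opening: 0.0414
finger_force: 41.8
```

Call:
creep_tool(steps=[0,0,0,0,0,0,0,0,0,0,0,0,0,0,0,0,0,0,0,0], aperture=0.085)

```text
time: 13.95
tcp_pos: [0.62, 0.0352, 0.0347]
orientation: [0.685, 0.728, -0.0, -0.0]
ft_force: [0.1, -0.8, -0.1]
opening: 0.0847
finger_force: 0.0
```

Call:
creep_tool(steps=[0,0,-0.02,0,0,0,-0.05,0,0,0,-0.09,0,0,0,-0.11,0,0,0,-0.11,0,0,0,-0.11,0])

```text
time: 14.55
tcp_pos: [0.62, 0.0352, 0.1447]
orientation: [0.685, 0.728, 0.0, 0.0]
ft_force: [0.7, 0.2, 0.1]
opening: 0.0849
finger_force: 0.0
```

```bash
python3 - <<'E'
from h import *
n="wrist";c=calibration(n);snapshot(n)
q=proj(circ(.6203,.0355,.073,.021),c);print(q.min(0),q.max(0))
for r in outline_of("flask_1",n):
    b=np.round(r["box"]);print("fl",b,round(r["score"],2))
    if b[0]>200 and b[1]<250: print(fit(r["mask"],[(.027,.021),(.073,.021)],c))
print(frow(.4365,.071,.15,1.63),frow(.4365,.071,.037,1.63))
E
```

```text
[287.38880442 226.77995037] [354.53964296 290.38609248]
fl [  0. 139. 104. 232.] 0.92
fl [ 0.  4. 62. 75.] 0.88
fl [288. 208. 358. 291.] 0.84
(array([0.62160651, 0.03568191]), np.float64(0.9708235225295055))
fl [261. 390. 330. 425.] 0.65
[ 0.0468 -0.1798 -0.0068  0.0017] [ 0.0468 -0.1794  0.1062  0.0017]
```

Call:
creep_tool(steps=[0.01,-0.04,0,0,0.02,-0.08,0,0,0.03,-0.12,0,0,0.04,-0.155,0.01,0,0.047,-0.18,0.03,0,0.047,-0.18,0.045,0,0.047,-0.18,0.045,0,0.047,-0.18,0.045,0])

```text
time: 15.45
tcp_pos: [0.437, 0.0711, 0.0989]
orientation: [0.685, 0.728, -0.001, -0.001]
ft_force: [1.0, -1.0, -1.0]
opening: 0.085
finger_force: 0.0
```

```bash
python3 - <<'E'
from h import *
print(frow(.4365,.071,.037,1.63))
E
```

```text
[-0.0001 -0.0004  0.0619  0.0018]
```

Call:
creep_tool(steps=[0,0,0.03,0,0,0,0.05,0,0,0,0.061,0,0,0,0.061,0])

```text
time: 15.85
tcp_pos: [0.4369, 0.071, 0.0377]
orientation: [0.685, 0.728, -0.001, -0.001]
ft_force: [0.5, 0.6, 0.9]
opening: 0.0849
finger_force: 0.0
```

Call:
creep_tool(steps=[0,0,0,0,0,0,0,0,0,0,0,0,0,0,0,0,0,0,0,0,0,0,0,0,0,0,0,0], aperture=0.04, grip_n=40)

```text
time: 16.55
tcp_pos: [0.4388, 0.0711, 0.0405]
orientation: [0.685, 0.728, 0.001, 0.001]
ft_force: [-0.5, -0.3, 5.2]
opening: 0.0513
finger_force: 41.9
```

```bash
python3 - <<'E'
from h import *
print(frow(.6037,-.2185,.16,1.63),frow(.6037,-.2185,.0345,1.63))
E
```

```text
[-0.2991  0.1473 -0.119   0.0018] [-0.2991  0.1469  0.0065  0.0018]
```

Call:
creep_tool(steps=[0,0,-0.04,0,0,0,-0.08,0,0,0,-0.12,0,-0.03,0.015,-0.12,0,-0.07,0.035,-0.12,0,-0.11,0.055,-0.12,0,-0.15,0.075,-0.12,0,-0.19,0.095,-0.12,0,-0.23,0.115,-0.12,0,-0.265,0.13,-0.12,0,-0.29,0.142,-0.12,0,-0.299,0.147,-0.12,0])

```text
time: 17.75
tcp_pos: [0.603, -0.2207, 0.1582]
orientation: [0.686, 0.728, -0.0, -0.0]
ft_force: [-0.6, 0.3, -2.6]
opening: 0.051
finger_force: 42.9
```

Call:
creep_tool(steps=[0,0,0,0,0,0,0,0,0,0,0,0])

```text
time: 18.05
tcp_pos: [0.602, -0.2169, 0.1586]
orientation: [0.685, 0.729, 0.0, -0.0]
ft_force: [-0.5, -0.4, -1.7]
opening: 0.0509
finger_force: 42.9
```

```bash
python3 - <<'E'
from h import *
n="wrist";print(frow(.6037,-.2185,.0365,1.63))
c=calibration(n);im=snapshot(n);cv2.imwrite("pics/w5.png",im[:,:,::-1]);t=get_state()["tcp_pos"]
B=lambda P:(lambda q:np.round([q[:,0].min(),q[:,1].min(),q[:,0].max(),q[:,1].max()],1))(proj(P,c))
print("base3",B(circ(.6037,-.2185,.027,.0365)),"flask",B(circ(t[0],t[1],t[2]+.0435,.0255)),B(circ(t[0],t[1],t[2]-.0185,.0255)))
for q in ["base_1","flask_1"]:
    for r in outline_of(q,n): print(q,np.round(r["box"]),round(r["score"],2))
E
```

```text
[-0.0018  0.0017  0.1221  0.003 ]
base3 [276.6 190.7 369.6 280.5] flask [238.9 304.2 399.  441.5] [267.5 245.3 372.9 342.2]
base_1 [316.   2. 395.  36.] 0.91
base_1 [277. 186. 367. 258.] 0.81
base_1 [275.  62. 372. 178.] 0.81
flask_1 [284.  62. 390. 177.] 0.83
flask_1 [244. 248. 402. 427.] 0.57
```

View pics/w5.png

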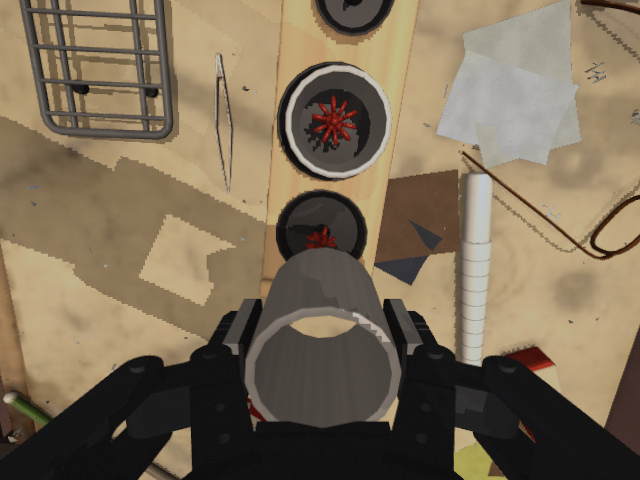

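Flask 4 sits well in base 4 at (335,122). Flask 3 is held upright at (323,370), and base 3's rim (276–367, top row 189) is within about 1 mm of the prediction. Next it is lowered.

Call:
creep_tool(steps=[-0.0013,0.0012,0,0,-0.0013,0.0012,0.03,0,-0.0013,0.0012,0.06,0,-0.0013,0.0012,0.085,0,-0.0013,0.0012,0.1,0,-0.0013,0.0012,0.11,0,-0.0013,0.0012,0.115,0,-0.0013,0.0012,0.115,0])

```text
time: 19.0
tcp_pos: [0.604, -0.2197, 0.044]
orientation: [0.685, 0.728, 0.0, 0.0]
ft_force: [-0.1, 0.9, -1.9]
opening: 0.0509
finger_force: 42.9
```

```bash
python3 - <<'E'
from h import *
print(frow(.6032,-.218,.0365,1.63))
E
```

```text
[ 0.0017 -0.0007  0.0075  0.0018]
```

Call:
creep_tool(steps=[0.0015,-0.0007,0.002,0,0.0015,-0.0007,0.004,0,0.0015,-0.0007,0.005,0,0.0015,-0.0007,0.006,0,0.0015,-0.0007,0.007,0,0.0015,-0.0007,0.0078,0,0.0015,-0.0007,0.0078,0])

```text
time: 19.7
tcp_pos: [0.6031, -0.2182, 0.0366]
orientation: [0.685, 0.728, -0.0, 0.0]
ft_force: [-2.1, 1.2, 2.5]
opening: 0.051
finger_force: 43.1
```

Call:
creep_tool(steps=[0,0,0,0,0,0,0,0,0,0,0,0,0,0,0,0,0,0,0,0], aperture=0.085)

```text
time: 20.2
tcp_pos: [0.603, -0.2181, 0.036]
orientation: [0.685, 0.728, 0.0, 0.0]
ft_force: [-1.1, 0.4, 0.6]
opening: 0.0851
finger_force: 0.0
```

Call:
creep_tool(steps=[0,0,-0.02,0,0,0,-0.05,0,0,0,-0.09,0,0,0,-0.12,0,0,0,-0.12,0,0,0,-0.12,0])

```text
time: 20.8
tcp_pos: [0.6034, -0.2184, 0.157]
orientation: [0.685, 0.728, 0.0, 0.001]
ft_force: [-0.5, 0.2, -0.1]
opening: 0.0851
finger_force: 0.0
```

```bash
python3 - <<'E'
from h import *
n="wrist";c=calibration(n);snapshot(n)
for r in outline_of("flask_1",n):
    b=np.round(r["box"]);print("fl",b,round(r["score"],2))
    if b[0]>200 and b[1]>150: print(fit(r["mask"],[(.027,.0255),(.08,.0255)],c))
print(frow(.4268,.154,.15,1.63),frow(.4268,.154,.037,1.63))
E
```

```text
fl [281. 204. 362. 295.] 0.95
(array([ 0.6043568 , -0.21847381]), np.float64(0.9845662411222955))
fl [282.  60. 388. 174.] 0.84
[ 0.3816 -0.1522  0.0051  0.0018] [ 0.3815 -0.1519  0.1181  0.0018]
```

Call:
creep_tool(steps=[0.03,-0.03,0,0,0.07,-0.06,0,0,0.11,-0.09,0,0,0.15,-0.115,0,0,0.19,-0.135,0,0,0.23,-0.15,0,0,0.275,-0.152,0,0,0.32,-0.152,0,0,0.355,-0.152,0.02,0,0.38,-0.152,0.04,0,0.381,-0.152,0.05,0,0.381,-0.152,0.05,0])

```text
time: 22.1
tcp_pos: [0.4256, 0.1526, 0.1026]
orientation: [0.685, 0.729, -0.003, -0.002]
ft_force: [0.1, 0.7, 0.1]
opening: 0.0849
finger_force: 0.0
```

Call:
creep_tool(steps=[0,0,0,0,0,0,0,0])

```text
time: 22.3
tcp_pos: [0.4287, 0.152, 0.1067]
orientation: [0.686, 0.728, 0.0, 0.0]
ft_force: [0.2, 0.2, -1.3]
opening: 0.0852
finger_force: 0.0
```

```bash
python3 - <<'E'
from h import *
print(frow(.4268,.154,.037,1.63))
E
```

```text
[ 0.0021 -0.0019  0.0697  0.0001]
```

Call:
creep_tool(steps=[0.002,-0.002,0.03,0,0.002,-0.002,0.055,0,0.002,-0.002,0.069,0,0.002,-0.002,0.069,0,0.002,-0.002,0.069,0])

```text
time: 22.8
tcp_pos: [0.4268, 0.1543, 0.038]
orientation: [0.686, 0.728, 0.001, 0.0]
ft_force: [-0.1, 0.3, 0.5]
opening: 0.0853
finger_force: 0.0
```

Call:
creep_tool(steps=[0,0,0,0,0,0,0,0,0,0,0,0,0,0,0,0,0,0,0,0,0,0,0,0,0,0,0,0,0,0,0,0], aperture=0.02, grip_n=40)

```text
time: 23.6
tcp_pos: [0.4265, 0.1549, 0.0378]
orientation: [0.685, 0.728, 0.0, 0.0]
ft_force: [-2.3, -0.9, 5.8]
opening: 0.0314
finger_force: 39.9
```

```bash
python3 - <<'E'
from h import *
print(frow(.6143,-.0511,.16,1.63),frow(.6143,-.0511,.0345,1.63))
E
```

```text
[-0.2171  0.175  -0.122   0.0019] [-0.2171  0.1749  0.0035  0.0019]
```

Call:
creep_tool(steps=[0,0,-0.04,0,0,0,-0.08,0,0,0,-0.115,0,-0.03,0.02,-0.12,0,-0.065,0.045,-0.12,0,-0.1,0.07,-0.12,0,-0.135,0.1,-0.12,0,-0.165,0.13,-0.12,0,-0.195,0.155,-0.12,0,-0.215,0.173,-0.12,0,-0.217,0.175,-0.12,0,-0.217,0.175,-0.12,0])

```text
time: 24.8
tcp_pos: [0.6134, -0.0513, 0.1559]
orientation: [0.686, 0.728, -0.0, -0.001]
ft_force: [-0.8, -0.3, -1.3]
opening: 0.031
finger_force: 40.1
```

Call:
creep_tool(steps=[0,0,0,0,0,0,0,0])

```text
time: 25.0
tcp_pos: [0.613, -0.0501, 0.1568]
orientation: [0.685, 0.729, -0.0, -0.0]
ft_force: [-0.4, 0.0, -0.4]
opening: 0.031
finger_force: 40.1
```

```bash
python3 - <<'E'
from h import *
n="wrist";print(frow(.6143,-.0511,.0338,1.63))
c=calibration(n);im=snapshot(n);cv2.imwrite("pics/w6.png",im[:,:,::-1]);t=get_state()["tcp_pos"]
B=lambda P:(lambda q:np.round([q[:,0].min(),q[:,1].min(),q[:,0].max(),q[:,1].max()],1))(proj(P,c))
print("base1",B(circ(.6143,-.0511,.027,.0275)),"flask",B(circ(t[0],t[1],t[2]+.032,.0165)),B(circ(t[0],t[1],t[2]-.016,.0165)))
for q in ["base_1","flask_1"]:
    for r in outline_of(q,n): print(q,np.round(r["box"]),round(r["score"],2))
E
```

```text
[-0.0011  0.0013  0.123   0.0029]
base1 [287.4 202.1 357.9 270.2] flask [272.2 313.4 366.4 395.7] [285.7 265.3 354.7 328.7]
base_1 [292.  70. 381. 170.] 0.79
base_1 [288. 204. 360. 270.] 0.65
base_1 [272. 405. 339. 423.] 0.56
base_1 [281. 288. 293. 296.] 0.53
flask_1 [267. 375. 339. 414.] 0.95
flask_1 [277. 272. 370. 401.] 0.78
flask_1 [269. 403. 330. 426.] 0.75
flask_1 [308.  74. 380. 155.] 0.7
```

View pics/w6.png

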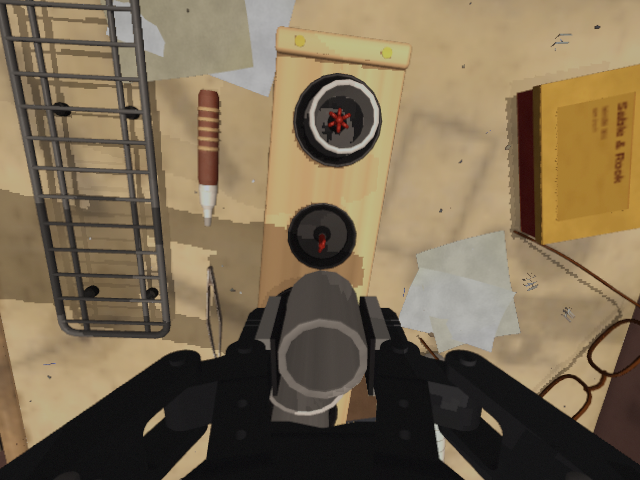

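Flask 2 is well seated at (343,117), and base 1's rim (288–356, rows 203–270) matches. Flask 1's rim is at (322,357), about 1.5 mm toward −y in the grip, so I correct +1 mm in y and lower it.

Call:
creep_tool(steps=[0,0.001,0,0,0,0.001,0.03,0,0,0.001,0.06,0,0,0.001,0.085,0,0,0.001,0.1,0,0,0.001,0.11,0,0,0.001,0.116,0,0,0.001,0.116,0])

```text
time: 25.95
tcp_pos: [0.6149, -0.0511, 0.041]
orientation: [0.685, 0.728, -0.0, -0.0]
ft_force: [-0.1, 0.0, 0.0]
opening: 0.0313
finger_force: 40.1
```

```bash
python3 - <<'E'
from h import *
print(frow(.6143,-.0498,.0338,1.63))
E
```

```text
[ 0.0013 -0.0005  0.0072  0.0018]
```

Call:
creep_tool(steps=[0.0013,-0.0005,0.002,0,0.0013,-0.0005,0.004,0,0.0013,-0.0005,0.005,0,0.0013,-0.0005,0.006,0,0.0013,-0.0005,0.007,0,0.0013,-0.0005,0.0075,0,0.0013,-0.0005,0.0075,0])

```text
time: 26.65
tcp_pos: [0.6143, -0.0498, 0.0339]
orientation: [0.685, 0.728, -0.0, -0.0]
ft_force: [-0.6, 0.8, 1.4]
opening: 0.0312
finger_force: 40.4
```

Call:
creep_tool(steps=[0,0,0.0005,0,0,0,0.001,0,0,0,0.001,0,0,0,0.001,0])

```text
time: 27.05
tcp_pos: [0.6144, -0.0499, 0.0339]
orientation: [0.685, 0.728, -0.0, -0.0]
ft_force: [-4.2, 0.6, 8.0]
opening: 0.0312
finger_force: 41.0
```

Firm contact at the expected height. I release and back away.

Call:
creep_tool(steps=[0,0,0,0,0,0,0,0,0,0,0,0,0,0,0,0,0,0,0,0,0,0,0,0], aperture=0.085)

```text
time: 27.65
tcp_pos: [0.6142, -0.0498, 0.0324]
orientation: [0.685, 0.728, -0.0, -0.0]
ft_force: [0.2, -0.4, 0.2]
opening: 0.0853
finger_force: 0.0
```

Call:
creep_tool(steps=[0,0,-0.02,0,0,0,-0.05,0,0,0,-0.09,0,0,0,-0.13,0,0,-0.04,-0.14,0,0,-0.08,-0.16,0,0,-0.12,-0.18,0,0,-0.16,-0.18,0,0,-0.16,-0.18,0,0,-0.16,-0.18,0])

```text
time: 28.65
tcp_pos: [0.4543, -0.0596, 0.2128]
orientation: [0.685, 0.728, 0.0, 0.001]
ft_force: [0.4, -0.1, -0.2]
opening: 0.0851
finger_force: 0.0
```

```bash
python3 - <<'E'
from h import *
a=snapshot("scene")[150:390,150:450];cv2.imwrite("pics/s9.png",cv2.resize(a[:,:,::-1],None,fx=2.4,fy=2.4,interpolation=2))
n="wrist";c=calibration(n);w=snapshot(n);cv2.imwrite("pics/w9.png",w[:,:,::-1])
E
```

```text
(no output)
```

View pics/s9.png

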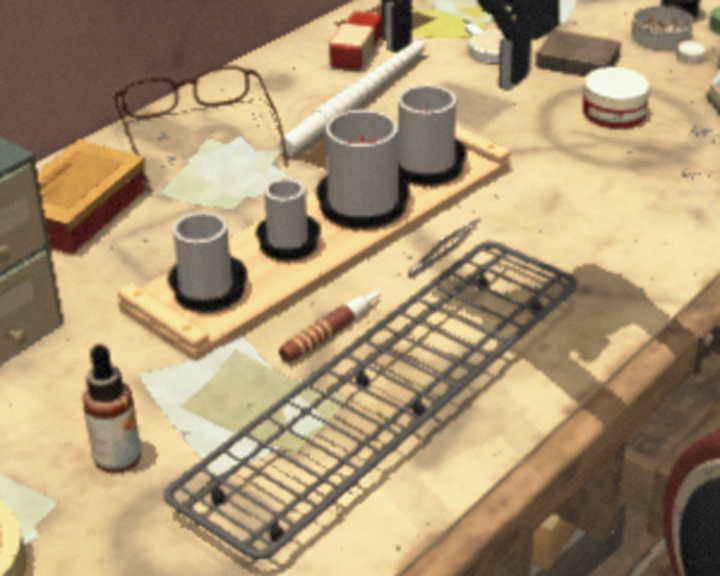

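View pics/w9.png

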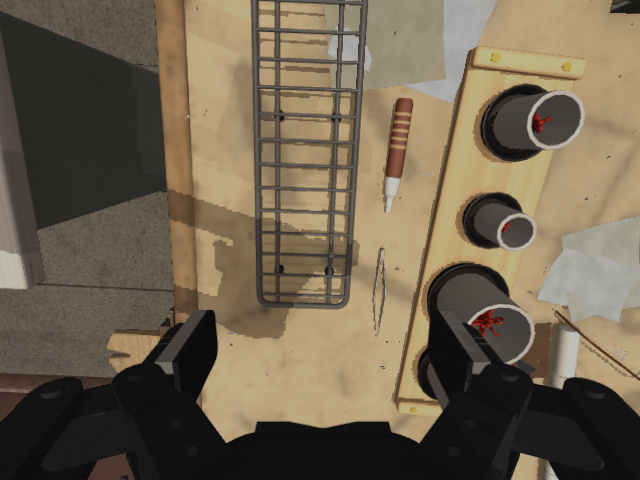

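The scene crop shows all four flasks upright in their bases, at (202,260), (287,215), (362,165) and (427,130). The rack is empty, and the bottle (110,420) and the pot (615,95) haven't moved.

```bash
python3 -c "from station import *; print(finish_job())"
```

```text
the job is handed in; nothing more can be done
None
```

All four flasks stand upright and released in their matching sprue bases (left to right 2, 1, 4, 3), the dropper bottle and wax pot were not moved, and the job was handed in at about 29 s.

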